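# Roll down the bamboo trim on the domed lid of a free-running organiser

## Task

Take the hand roller from its stand and press down the freshly glued bamboo trim on the organiser's domed, sprung lid: set the roller on the bare strip at the end of the lid nearer the roller's stand, roll up to the crown and keep pressing on the crown for 8 s, then roll on down to the bare strip at the far end, and lift off there. Press steadily with about 6 N (3 to 9 N is good) and never come off the trim on the way; the box runs freely on its slide and is pushed away by the roller, so keep it under control, near the middle of its travel while you press the crown, and never let it race or run into its end stops. Touch the box with nothing but the roller, leave the other things alone and finish with the roller still held in the gripper, well clear above the lid, and the box at rest.

Things in the scene. Friction and masses are not known exactly. Their poses are not given: they have to be found in the camera images.
- roller: hand roller, loose, 0.26 kg: square upright wooden handle 30 x 30 mm, 66 mm tall, on an aluminium yoke plate 90 (x) x 40 x 8 mm; in a fork below it a freely turning rubber wheel of radius 18, width 44 mm. Origin at the middle of the axle; x along the axle, z up. Plate 30-38, handle 38-104 mm above the origin. It hangs in its stand, plate on the two cheeks: lift it straight up
- axle (a point): middle of the roller's wheel axle (the same point as the roller's origin), 18 mm above the wheel's lowest point
- handle (a point): middle of the roller's handle, 72 mm above the axle: grip here from above, closing along the roller's y across the 30 mm handle
- stand: fixed dark steel stand of the roller, foot 100 x 100 x 8 mm, two cheeks 8 mm thick, 70 mm wide (y), 60 mm tall at x = -37 and +37 mm; origin at the middle of its underside, axes as the roller's at the start; the axle hangs 30 mm above the table
- slide: fixed ball-bearing slide under the organiser, 130 mm (x) by 486 mm (y), 20 mm tall, rubber end stops 37 mm tall at y = -238 and +238 mm; origin at the middle of its underside; the box runs along its y, roughly to the robot's left; the roller's stand is on its -y side
- organiser (a joint): position (m) of the grey organiser box along the slide's y, 0 at mid travel, end stops at -0.135 and +0.135. Box 120 x 190 mm, walls up to 90 mm above the table. Box with lid weighs nominally 2.5 kg (box 2.25 kg times a hidden 0.7 to 1.4); viscous drag 8 N per m/s, no spring or dry friction along the slide
- crown (a point): crown of the lid, the same point as its origin, moving with it. The thin bamboo trim lies at y = -45 to +45 mm from here, bare strips beyond it to y = -80 and +80 mm. Pressing with F on a flank also drives the box sideways, away from the roller: to +y with F times d / 0.418 m when the axle is d on the -y side of the crown, to -y on the other side
- lid: domed pop-up lid of the organiser, grey, 94 mm (x) by 161 mm (y): part of a cylinder of radius 400 mm about an axis along x. Origin on the top surface at the crown, 125 mm above the table at the start, axes as the slide's. It sinks straight down in the box against a spring: 2.05 N to leave its top stop, then 250 N/m, damping 30 N per m/s, travel 40 mm
- stick: lime-green slide-out memory stick, 58 x 20 x 10 mm with a metal plug; origin at the middle of its underside; a bystander, to be left where it lies
- bamboo: bamboo-cased drive, 62 x 22 x 12 mm with a metal plug; origin at the middle of its underside; a bystander, to be left where it lies
- rose: rose-gold metal drive with a thumb slider, 55 x 20 x 9 mm with a metal plug; origin at the middle of its underside; a bystander, to be left where it lies
- finger: black fingerprint-reader drive, 60 x 24 x 10 mm with a metal plug; origin at the middle of its underside; a bystander, to be left where it lies
- notes: pad of notes, 76 x 76 x 25 mm; origin at the middle of its underside; a bystander, to be left where it lies
- gluejar: jar with white cap, radius 27 mm, 60 mm tall; origin at the middle of its underside; a bystander, to be left where it lies
Not all that is in view belongs to the job. What is shaped like the roller but orange or turquoise is not meant.

How it is judged (in metres and radians):
On the way, in this order (a step that is already met when the one before it is completed fails the run):
1. the roller is lifted out of its stand by the fingers (distance of axle from where it was at the start of the episode above 0.04 m and height (world z) of axle above 0.065 m and contact force between the fingers and roller above 1 N), for 0.2 s.
2. the roller presses on the bare strip at the end nearer the stand (y below -46 mm), with 2.5 to 10 N (y of axle in the frame of lid between -0.085 and -0.046 m and contact force between roller and lid between 2.5 and 10 N and contact force between the fingers and roller above 1 N), for 0.2 s.
3. the roller presses on the crown (within 20 mm) with 2.5 to 9.5 N for 7 s on end, the box within 60 mm of mid travel (y of axle in the frame of lid between -0.02 and 0.02 m and contact force between roller and lid between 2.5 and 9.5 N and value of joint organiser between -0.06 and 0.06 m and contact force between the fingers and roller above 1 N), for 7 s.
4. the roller presses on the bare strip at the far end (y above 46 mm), with 2.5 to 10 N (y of axle in the frame of lid between 0.046 and 0.085 m and contact force between roller and lid between 2.5 and 10 N and contact force between the fingers and roller above 1 N), for 0.1 s.
At the end, for the whole second after the job is handed in: the roller is held upright (within 0.35 rad) by the fingers, its axle more than 165 mm above the table and off the lid, the lid is up again and the box rests (under 20 mm/s) clear of its end stops (contact force between the fingers and roller above 1 N and height (world z) of axle above 0.165 m and angle between roller's own z axis and vertical below 0.35 rad and contact force between roller and lid below 0.1 N and velocity of joint organiser between -0.02 and 0.02 m/s and value of joint organiser between -0.13 and 0.13 m and z of lid in the frame of slide above 0.121 m); the arm keeps its last pose, push and grip.
It fails at once if the lid is pressed with more than 13 N (contact force between roller and lid above 13 N).
It fails at once if the box runs into an end stop (beyond 130 mm) or races (over 0.3 m/s) (value of joint organiser above 0.13 m or value of joint organiser below -0.13 m or velocity of joint organiser above 0.3 m/s or velocity of joint organiser below -0.3 m/s).
It fails at once if the roller is off the trim (under 1 N) while low over it (y of axle in the frame of lid between -0.038 and 0.038 m and z of axle in the frame of lid below 0.045 m and contact force between roller and lid below 1 N).
It fails at once if the arm or fingers push the organiser (contact force between any of the arm, the fingers and organiser above 1 N).
It fails at once if a bystander is moved more than 30 mm (distance of any of stick, bamboo, rose, finger, notes, gluejar from where it was at the start of the episode above 0.03 m).
It also fails if it takes over 70 s, if anything falls off the work surface, if the arm or the gripper's body presses on something with over 40 N, if the wrist force passes 120 N, or if a joint passes its speed limit or range.

## Robot

A 6-joint arm with a two-finger parallel gripper is mounted at the origin on the work surface. World frame = base frame: x ahead of the robot, y to its left, z up, the work surface at z = 0. Lengths are in mm, angles in rad, forces in N, time in s.
With the tool pointing down it reaches from about 275 to 1000 mm from the base axis. Payload 8.4 kg.
Tool frame: the origin (TCP) lies between the finger pads; the fingertips stand 17 mm ahead of it and the grasp point (between the pads) lies 2 mm behind it; z points along the fingers, y is the line along which they close (so a half turn about z gives the same grasp; the last joint's range is limited). The gripper opens to 85 mm and grips with 20 to 120 N. Pads are 22 mm wide; open, the fingers measure 114 mm over their backs; the gripper's body (76 mm by 85 mm) begins 54 mm behind the grasp point. The pads swing forward as they close: fully open they stand 13 mm farther back than shut.
Start: joints at [-1.122, 0.353, 1.633, -0, 1.155, -0.002], TCP at [272.303, -562.565, 248.281] pointing down, gripper open.
Joint ranges: [-2.63, 2.63], [-0.92, 2.1], [0.06, 2.66], [-1.3, 4.44], [0, 2.69], [-3.02, 3.02]. Speed limits (rad/s): [2.22, 2.22, 2.79, 3.14, 3.14, 3.14].

## Interface

Orientations are given as [roll, pitch, yaw] about the fixed x, y, z axes, in that order (R = Rz(yaw) Ry(pitch) Rx(roll)).
In Python, from rig import sense, grab_frame, sign_off gives the robot as it stands. The module is installed in compiled form; this text tells all that it offers.
- The arm moves only by the tool send_rows, never from a script. Its argument "moves" is a list that holds one entry, the list of rows, each a list of 7 numbers: the shift along the world's x, y, z in m, then the turn, a rotation vector about the world's x, y, z in rad, then the opening, from -1 (shut) to 1 (fully open). In form: [[[dx, dy, dz, rx, ry, rz, jaw], ...]]. A call has 1 to 10 rows; each row shifts and turns the commanded pose from where the row before left it; what a row does not reach is not made up. A row lasts 1/10 s, in which the tool goes at most 50 mm and 8.59 degrees, less where a joint would pass 70% of its speed; a pose out of reach is approached as far as the arm can. A call with a gripper value outside its range is refused whole. The fingers move at their own pace and stop on an object; "grip_force" is the grip in N (left out, the last holds). Time passes only in rows, so rows that do not move let the fingers close. It gives the time, the measured TCP pose, the force, the opening and the grip force at its end, in the units of the state.
- sense(): the state, without advancing time (a new reading comes with each control period).
- grab_frame(name): name is "scene" or "top" or "wrist"; returns a dict with "img" (400x640x3 uint8, red, green, blue), "mtx" (3x3 intrinsics, pixels), "dist" ([k1, k2, p1, p2, k3] as OpenCV has them; the pictures are not rectified), "rvec" (rotation vector, rad) and "tvec" (3), from world to camera coordinates, as OpenCV has them; the wrist camera has in their place "T_tool_cam" (4x4, takes a point from camera to tool coordinates, whose origin is the TCP and whose axes are the flange's). Camera axes: x right, y down, z forward; pixel columns grow to the right and rows downward; lengths in mm; the calibration is good to about 2 mm. A picture is of the moment at which its call begins: read the wrist's pose just before it. There is no depth.
- sign_off(): hands the job in; it is judged then, once.
The state is a dict: "clock": time; "qpos": joint angles; "qvel": joint speeds; "joint_efforts": joint torques, N m; "eef_pos": TCP position; "tcp_rot": TCP orientation; "contact_force": force on the tool from outside, world axes, zero at the start; "wrist_torque": the same for the moment, N m; "opening": opening from 0.0 (shut) to 1.0 (fully open); "grasp_force": force on a finger pad.
Only numpy, scipy, OpenCV 4.12 (cv2) and the standard library are available. Lean on these libraries where they do the work, as an engineer would, in place of code of your own. Each camera call takes 0.05 s, during which the arm holds its last target. There are 200 camera calls.

## Working session

There is one attempt and no reset: what is moved stays moved. The work goes in short steps, Python scripts to look and compute and a tool call to move; the robot and the scene stay as the last step left them, time stands still between calls to the robot, and variables do not carry over. Pictures are saved under pics/ and viewed, at most 10 in all, crops included, and the job is handed in when it is done.

Besides the shell and the picture viewer there is one more tool, called by a JSON object that holds its "name" and its "arguments", one argument or row to a line. send_rows: Moves the arm, as the interface text tells. Its arguments: {"type":"object","properties":{"moves":{"type":"array"},"grip_force":{"type":"number"}},"required":["moves"]}

```bash
mkdir -p pics; cat > h.py <<'E'
import numpy as np, cv2, pickle
def save(n,fn):
    from rig import grab_frame
    f=grab_frame(n); cv2.imwrite('pics/'+fn+'.png',f['img'][:,:,::-1]); pickle.dump(f,open(fn+'.pkl','wb')); return f
def ray(f,uv,z):
    R=cv2.Rodrigues(np.array(f['rvec'],float))[0]; t=np.array(f['tvec'],float).ravel()
    p=cv2.undistortPoints(np.array(uv,float).reshape(-1,1,2),np.array(f['mtx']),np.array(f['dist'])).reshape(-1,2)
    d=np.c_[p,np.ones(len(p))]@R; c=-R.T@t
    return c+d*((z-c[2])/d[:,2])[:,None]
def proj(f,P):
    return cv2.projectPoints(np.array(P,float).reshape(-1,1,3),np.array(f['rvec'],float),np.array(f['tvec'],float),np.array(f['mtx']),np.array(f['dist']))[0].reshape(-1,2)
E
python3 - <<'E'
from h import *
from rig import sense
s=sense();print(s)
for n in('top','scene'):
    f=save(n,n+'0'); R=cv2.Rodrigues(np.array(f['rvec'],float))[0];print(-R.T@np.array(f['tvec']).ravel(),R.round(2))
E
```

```text
{'clock': 0.0, 'qpos': array([-1.12242197e+00,  3.53654123e-01,  1.63412698e+00, -3.50365488e-07,
        1.15518602e+00, -2.37802290e-03]), 'qvel': array([-0.00030837, -0.00063711,  0.00114122, -0.00094607, -0.00050732,
       -0.00016015]), 'joint_efforts': array([ 1.28154039e-03, -6.05253053e+01, -3.42070985e+01, -3.74075000e-06,
        9.25235421e-03,  3.89479578e-05]), 'eef_pos': array([ 272.09654053, -562.16856063,  247.56098896]), 'tcp_rot': array([-3.14021819e+00, -2.94816943e-06,  4.50752521e-01]), 'contact_force': array([ 0.44338402,  0.15027843, -0.07955806]), 'wrist_torque': array([ 0.02540853, -0.04339888, -0.03587491]), 'grasp_force': 0.0, 'opening': 0.9982216048082604}
[ 430.17308497  -70.26412191 1061.48256156] [[ 0.03 -1.   -0.02]
 [-1.   -0.03 -0.08]
 [ 0.08  0.02 -1.  ]]
[ 811.93601724 -659.34453465  970.26680437] [[ 0.87  0.49  0.01]
 [ 0.39 -0.69 -0.61]
 [-0.29  0.53 -0.8 ]]
```

View pics/top0.png

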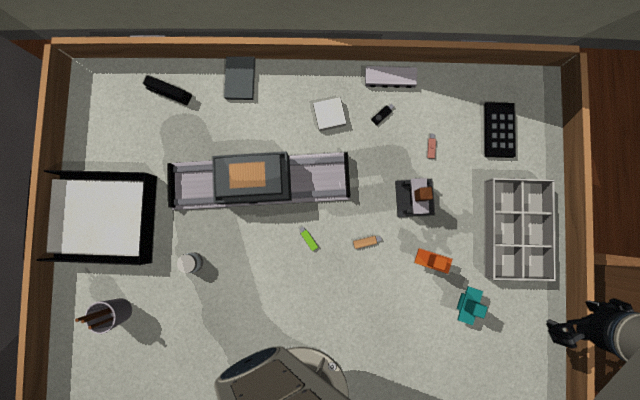

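View pics/scene0.png

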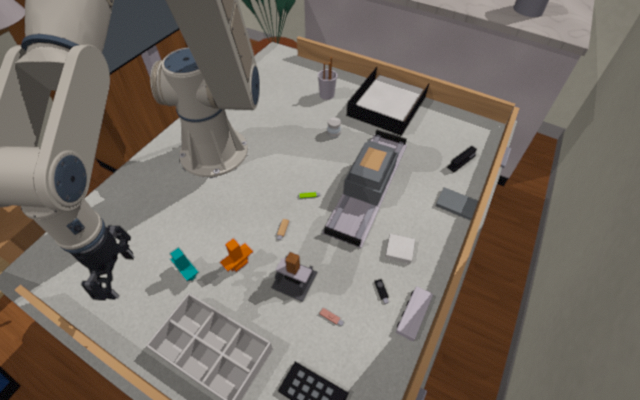

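The top view shows the roller in its dark stand at about (415,197). The slide spans (170,187) to (349,178), and the lid with its trim is at about (248,175). Next I'll enlarge these areas to get accurate positions.

```bash
python3 - <<'E'
from h import *
a=cv2.imread('pics/top0.png'); b=cv2.imread('pics/scene0.png')
A=cv2.resize(a[140:220,160:360],None,fx=4,fy=4,interpolation=cv2.INTER_CUBIC)
B=cv2.resize(a[165:230,385:450],None,fx=4,fy=4,interpolation=cv2.INTER_CUBIC)
C=cv2.resize(b[240:305,265:330],None,fx=4,fy=4,interpolation=cv2.INTER_CUBIC)
o=np.zeros((580,800,3),np.uint8); o[:320]=A; o[320:,:260]=B; o[320:,300:560]=C
cv2.imwrite('pics/crop.png',o)
E
```

```text
(no output)
```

View pics/crop.png

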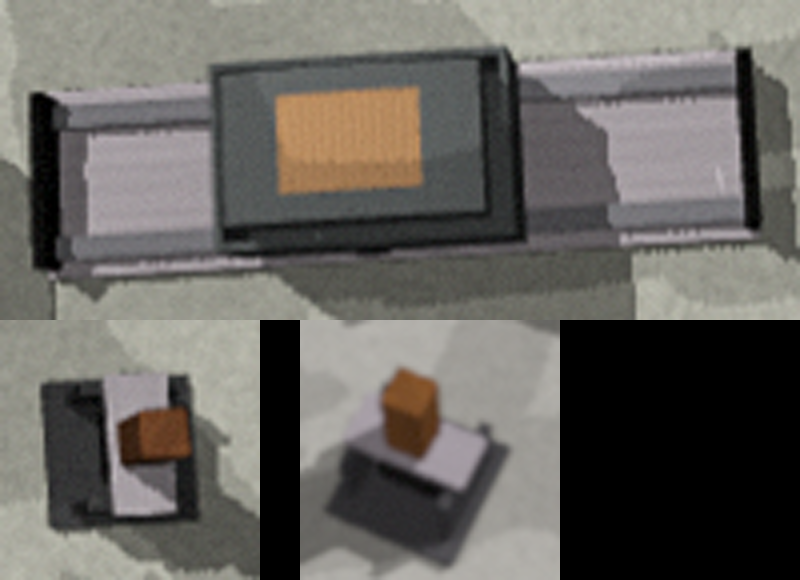

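```bash
python3 - <<'E'
from h import *
f=pickle.load(open('top0.pkl','rb'))
def P(U,o,z): return ray(f,(np.array(U,float)+.5)/4-.5+np.array(o),z)
def show(n,p): print(n,p.mean(0).round(1),p[:,:2].round(0).tolist())
t=P([(276,95),(418,87),(422,185),(279,194)],(160,140),122.5); show('trim',t)
d=t[0]+t[3]-t[1]-t[2]; print('len',np.linalg.norm(d)/2, 'dir',np.degrees(np.arctan2(-d[0],d[1])))
s=P([(30,93),(752,48),(760,228),(36,268)],(160,140),37);show('slide',s)
d=s[0]+s[3]-s[1]-s[2]; print('len',np.linalg.norm(d)/2,'yaw',np.degrees(np.arctan2(-d[0],d[1])))
b=P([(210,66),(508,48),(524,240),(218,250)],(160,140),90);show('box',b)
d=b[0]+b[3]-b[1]-b[2]; print('len',np.linalg.norm(d)/2)
p=P([(103,55),(167,57),(176,193),(113,196)],(385,165),68);show('plate',p)
d=p[0]+p[1]-p[2]-p[3];print('len',np.linalg.norm(d)/2,'yaw',np.degrees(np.arctan2(d[1],d[0])))
h=P([(139,92),(185,87),(190,138),(137,143)],(385,165),134);show('htop',h)
ft=P([(41,64),(188,56),(197,199),(51,208)],(385,165),8);show('foot',ft)
d=ft[0]+ft[1]-ft[2]-ft[3];print('yaw',np.degrees(np.arctan2(d[1],d[0])))
g=pickle.load(open('scene0.pkl','rb'))
def Q(U,z): return ray(g,(np.array(U,float)+.5)/4-.5+np.array((265,240)),z)
show('scene plate', Q([(345,117),(373,75),(490,135),(462,169)][0:1]+[(490,135)],68) if 0 else Q([(45,125),(190,112)],68))
show('scene htop',Q([(83,62),(104,50),(138,64),(118,76)],134))
E
```

```text
trim [560.  139.9 122.5] [[587.0, 186.0], [594.0, 99.0], [534.0, 94.0], [526.0, 181.0]]
len 87.26341156720949 dir 4.752703904298493
slide [560.1 130.1  37. ] [[599.0, 376.0], [640.0, -106.0], [520.0, -114.0], [481.0, 365.0]]
len 482.55173299836787 yaw 4.740361057922883
box [558.2 136.9  90. ] [[610.0, 238.0], [625.0, 49.0], [504.0, 34.0], [493.0, 227.0]]
len 191.0444417371472
plate [ 524.1 -290.2   68. ] [[568.0, -267.0], [568.0, -307.0], [482.0, -313.0], [479.0, -274.0]]
len 88.28873145463284 yaw 4.351101670433402
htop [ 524.2 -289.2  134. ] [[537.0, -275.0], [541.0, -302.0], [511.0, -305.0], [507.0, -274.0]]
foot [ 525.  -289.8    8. ] [[569.0, -237.0], [577.0, -336.0], [481.0, -342.0], [472.0, -245.0]]
yaw 4.279180266542366
scene plate [ 530.3 -289.3   68. ] [[490.0, -317.0], [570.0, -261.0]]
scene htop [ 526.4 -285.   134. ] [[511.0, -293.0], [518.0, -279.0], [542.0, -277.0], [535.0, -291.0]]
```

{"name": "send_rows", "arguments": {
  "moves": [
    [[0.0315,0.034,0,0,0,-0.047,1],[0.0315,0.034,0,0,0,-0.047,1],[0.0315,0.034,0,0,0,-0.047,1],[0.0315,0.034,0,0,0,-0.047,1],[0.0315,0.034,0,0,0,-0.047,1],[0.0315,0.034,0,0,0,-0.047,1],[0.0315,0.034,0,0,0,-0.047,1],[0.0315,0.0345,0,0,0,-0.046,1],[0,0,-0.03,0,0,0,1],[0,0,0,0,0,0,1]]
  ],
  "grip_force": 60
}}

```text
clock: 1.1
eef_pos: [523.1, -287.8, 214.9]
tcp_rot: [-3.138, 0.005, 0.078]
contact_force: [-0.7, 0.5, -1.0]
opening: 1.001
grasp_force: 0.0
```

```bash
sleep 1; python3 - <<'E'
from h import *
from rig import sense
s=sense();print({k:np.round(s[k],3) for k in('clock','eef_pos','tcp_rot','contact_force','qvel')})
f=save('wrist','w0')
E
```

```text
{'clock': np.float64(1.1), 'eef_pos': array([ 523.095, -287.766,  214.901]), 'tcp_rot': array([-3.138,  0.005,  0.078]), 'contact_force': array([-0.733,  0.451, -1.024]), 'qvel': array([-0.038, -0.033, -0.03 , -0.006,  0.062, -0.011])}
```

View pics/w0.png

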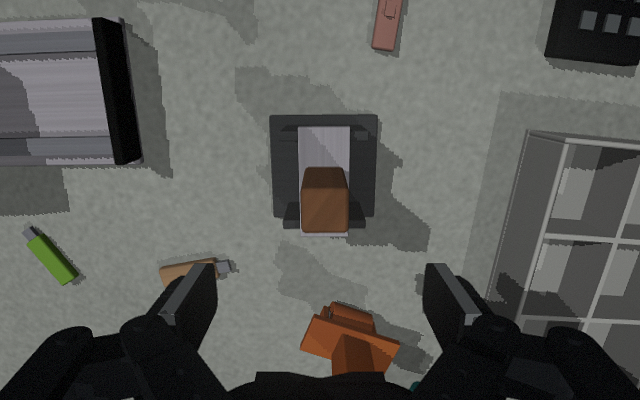

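The wrist view shows the handle at about (325,205), centred between the fingers and aligned with them. I'll check the x offset from the top face, then descend.

```bash
python3 - <<'E'
from h import *
from scipy.spatial.transform import Rotation as Ro
f=pickle.load(open('w0.pkl','rb'));T=np.array(f['T_tool_cam']);print(T.round(2))
R=Ro.from_euler('xyz',[-3.138,.005,.078]).as_matrix();p=np.array([523.1,-287.8,214.9])
def W(uv,z):
    q=cv2.undistortPoints(np.array(uv,float).reshape(-1,1,2),np.array(f['mtx']),np.array(f['dist'])).reshape(-1,2)
    d=np.c_[q,np.ones(len(q))]@(R@T[:3,:3]).T; c=R@T[:3,3]+p
    return c+d*((z-c[2])/d[:,2])[:,None]
print(W([(301,198),(349,198),(347,232),(302,232)],134).round(1)); print(W([(298,127),(350,127)],68).round(1),W([(270,116),(377,116),(374,216),(274,216)],8).round(1))
E
```

```text
[[   0.     -0.96   -0.29   74.9 ]
 [   1.      0.      0.     -0.98]
 [  -0.     -0.29    0.96 -123.92]
 [   0.      0.      0.      1.  ]]
[[ 535.2 -274.5  134. ]
 [ 537.5 -303.2  134. ]
 [ 515.5 -304.3  134. ]
 [ 513.3 -276.5  134. ]]
[[ 570.2 -266.5   68. ]
 [ 573.3 -305.3   68. ]] [[ 571.8 -237.1    8. ]
 [ 579.5 -334.     8. ]
 [ 483.5 -343.2    8. ]
 [ 475.6 -244.8    8. ]]
```

{"name": "send_rows", "arguments": {
  "moves": [
    [[0,0,-0.03,0,0,0,1],[0,0,-0.03,0,0,0,1],[0,-0.0005,0,0,0,0,1],[0,0,0,0,0,0,1]]
  ]
}}

```text
clock: 1.55
eef_pos: [524.0, -291.5, 159.2]
tcp_rot: [-3.142, 0.0, 0.075]
contact_force: [-0.2, -0.7, 0.7]
opening: 1.002
grasp_force: 0.0
```

{"name": "send_rows", "arguments": {
  "moves": [
    [[0.001,0.001,-0.02,0,0,0,1],[0,0,-0.02,0,0,0,1],[0,0,-0.018,0,0,0,1],[0,0,0,0,0,0,1],[0,0,0,0,0,0,-1],[0,0,0,0,0,0,-1],[0,0,0,0,0,0,-1],[0,0,0,0,0,0,-1],[0,0,0,0,0,0,-1]]
  ],
  "grip_force": 60
}}

```text
clock: 2.45
eef_pos: [525.8, -290.0, 101.4]
tcp_rot: [3.141, -0.001, 0.076]
contact_force: [-1.0, -0.5, 6.2]
opening: 0.344
grasp_force: 58.6
```

```bash
python3 - <<'E'
from rig import sense
print(sense())
E
```

```text
{'clock': 2.45, 'qpos': array([-5.06363653e-01,  4.87023289e-01,  1.80089399e+00, -2.18341695e-04,
        8.52181576e-01,  9.88674730e-01]), 'qvel': array([-0.00130633, -0.00040545, -0.00148151, -0.00066129,  0.00156398,
        0.0022874 ]), 'joint_efforts': array([ 6.28800541e-01, -5.86116672e+01, -2.52550632e+01,  1.62507892e-01,
       -3.74880172e-01, -2.38250877e-04]), 'eef_pos': array([ 525.81480554, -289.95985993,  101.39320471]), 'tcp_rot': array([ 3.14063391e+00, -1.15727830e-03,  7.59021201e-02]), 'contact_force': array([-0.97134293, -0.51444022,  6.22761289]), 'wrist_torque': array([0.05636115, 0.15928042, 0.04113524]), 'grasp_force': 58.581780195236206, 'opening': 0.3444883457332537}
```

{"name": "send_rows", "arguments": {
  "moves": [
    [[0,0,0.02,0,0,0,-1],[0,0,0.03,0,0,0,-1],[0,0,0.04,0,0,0,-1],[0,0,0.04,0,0,0,-1],[0,0,0.02,0,0,0,-1],[0,0,0,0,0,0,-1],[0,0,0,0,0,0,-1]]
  ]
}}

```text
clock: 3.15
eef_pos: [524.9, -289.3, 249.6]
tcp_rot: [-3.141, 0.0, 0.076]
contact_force: [-0.3, -0.2, -3.5]
opening: 0.346
grasp_force: 60.2
```

{"name": "send_rows", "arguments": {
  "moves": [
    [[0.004,0.038,0,0,0,0.001,-1],[0.004,0.042,0,0,0,0.001,-1],[0.004,0.042,0,0,0,0.001,-1],[0.004,0.042,0,0,0,0.001,-1],[0.004,0.042,0,0,0,0.001,-1],[0.004,0.042,0,0,0,0.001,-1],[0.004,0.042,0,0,0,0.001,-1],[0.004,0.042,0,0,0,0,-1],[0.006,0.042,0,0,0,0,-1],[0,0,0,0,0,0,-1]]
  ]
}}

```text
clock: 4.15
eef_pos: [562.6, 88.7, 247.9]
tcp_rot: [-3.14, 0.003, 0.086]
contact_force: [0.5, -0.8, -3.5]
opening: 0.342
grasp_force: 61.0
```

```bash
python3 - <<'E'
from h import *
from rig import sense
s=sense();print({k:np.round(s[k],3) for k in('clock','eef_pos','tcp_rot','contact_force','wrist_torque','opening','grasp_force')})
a=save('top','top1')['img'];b=save('scene','scene1')['img'];c=save('wrist','w1')['img']
o=np.zeros((600,800,3),np.uint8)
o[:300,:800]=cv2.resize(a[110:260,150:400],(800,480))[90:390]
o[300:,:380]=cv2.resize(b[100:250,300:490],(380,300)); o[300:,400:]=cv2.resize(c,(400,300))
cv2.imwrite('pics/v1.png',o[:,:,::-1])
E
```

```text
{'clock': np.float64(4.15), 'eef_pos': array([562.606,  88.726, 247.89 ]), 'tcp_rot': array([-3.14e+00,  3.00e-03,  8.60e-02]), 'contact_force': array([ 0.473, -0.805, -3.498]), 'wrist_torque': array([-0.025, -0.008,  0.007]), 'opening': np.float64(0.342), 'grasp_force': np.float64(61.003)}
```

View pics/v1.png

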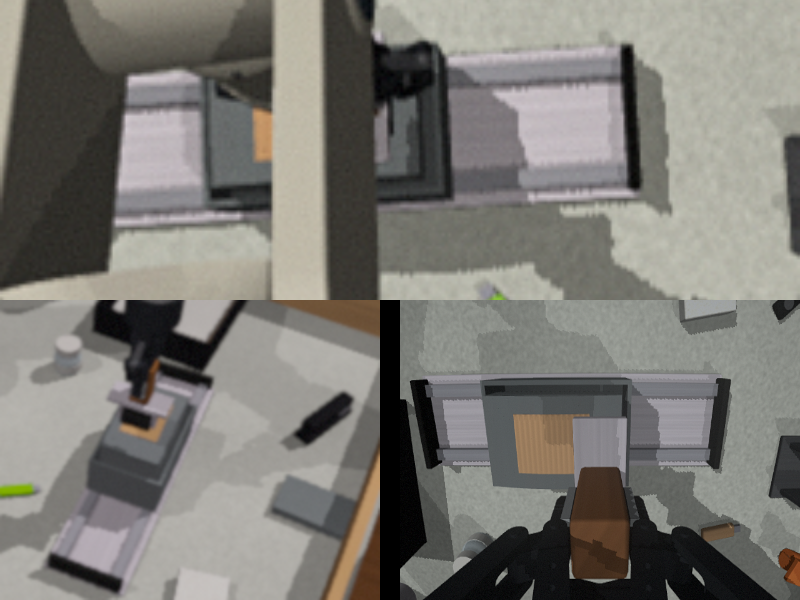

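The wrist camera sees the trim's left edge, at about column 515 of the composite, on the open side of the plate. That makes it a direct sensor for the position of the roller relative to the crown. Next I'll write the tracker, filter and planner, and test the tracker here.

```bash
cat > ctl.py <<'E'
import numpy as np, json, sys, os, cv2
from scipy.optimize import least_squares
from scipy.spatial.transform import Rotation as Ro
from rig import sense, grab_frame
Y=np.array([-.0826,.9966]); X=np.array([.9966,.0826]); C=np.array([560.,130.]); OFF=71.4
def ax(d): return np.sqrt(418**2-d**2)-400        # axle z above crown
def measure(f,s,sink):
    "trim centre along slide (mm), from wrist view"
    T=np.array(f['T_tool_cam']); R=Ro.from_euler('xyz',s['tcp_rot']).as_matrix(); p=s['eef_pos']
    Rc=R@T[:3,:3]; c=R@T[:3,3]+p
    a=(p[:2]-C)@Y; ys=np.arange(a-130,a+130,.5); xs=np.arange(8,27,1.)
    G=np.array([[*(C+X*x+Y*y),122.6-sink] for x in xs for y in ys])
    uv=cv2.projectPoints((G-c)@Rc,np.zeros(3),np.zeros(3),np.array(f['mtx']),np.array(f['dist']))[0].reshape(len(xs),len(ys),2).astype(np.float32)
    im=cv2.remap(f['img'].astype(np.float32),uv[...,0],uv[...,1],cv2.INTER_LINEAR)
    m=np.median((im[...,0]-im[...,2])/(im.sum(2)+30),0); on=m>.12
    np.save('prof.npy',np.c_[ys-a,m])
    e=np.flatnonzero(np.diff(on.astype(int))); edges=[(ys[i]+.5*(.12-m[i])/(m[i+1]-m[i]),int(on[i+1])) for i in e]
    up=[y for y,o in edges if o]; dn=[y for y,o in edges if not o]
    return a,(up[0] if up else None),(dn[-1] if dn else None)
def deriv(x,v,a,F,im,b): return v,im*(-8*v+F*(x-a+b)/.418)
def prop(st,path,F,dt):   # st=[x,v,1/m,bias] in m
    x,v,im,b=st
    for a in path: 
        k=deriv(x,v,a,F,im,b); v+=k[1]*dt; x+=v*dt
    return np.array([x,v,im,b])
E
python3 - <<'E'
from ctl import *
s=sense();f=grab_frame('wrist');a,u,d=measure(f,s,0);print(s['clock'],a,u,d,s['eef_pos'],s['contact_force'])
p=np.load('prof.npy');print([(r[0],round(r[1],2)) for r in p[::20]])
E
```

```text
4.3 -45.82983178231544 -13.38447511527366 54.19951915223473 [562.2227148   84.19803779 248.35428286] [ 0.33499257 -1.03216005 -2.13679112]
[(np.float64(-130.0), np.float64(-0.01)), (np.float64(-120.0), np.float64(-0.01)), (np.float64(-110.0), np.float64(-0.01)), (np.float64(-100.0), np.float64(-0.01)), (np.float64(-90.0), np.float64(-0.01)), (np.float64(-80.0), np.float64(-0.01)), (np.float64(-70.0), np.float64(-0.01)), (np.float64(-60.0), np.float64(-0.01)), (np.float64(-50.0), np.float64(-0.01)), (np.float64(-40.0), np.float64(-0.01)), (np.float64(-30.0), np.float64(-0.01)), (np.float64(-20.0), np.float64(-0.01)), (np.float64(-10.0), np.float64(-0.01)), (np.float64(0.0), np.float64(-0.01)), (np.float64(10.0), np.float64(-0.01)), (np.float64(20.0), np.float64(-0.01)), (np.float64(30.0), np.float64(-0.01)), (np.float64(40.0), np.float64(0.15)), (np.float64(50.0), np.float64(0.15)), (np.float64(60.0), np.float64(0.15)), (np.float64(70.0), np.float64(0.15)), (np.float64(80.0), np.float64(0.15)), (np.float64(90.0), np.float64(0.15)), (np.float64(100.0), np.float64(0.13)), (np.float64(110.0), np.float64(-0.02)), (np.float64(120.0), np.float64(-0.02))]
```

```bash
cat >> ctl.py <<'E'
TAU=.06; DT=.01
def lagpath(a,rows,c,ext=0.):   # actual path of axle from a, command c, per-row shifts (m)
    out=[]
    for u in list(rows)+[0]*int(ext>0):
        n=10 if len(out)<10*len(rows) else int(round(ext/DT))
        for i in range(n):
            c+=u/10; a+=(c-a)*DT/TAU; out.append(a)
    return np.array(out),c
def step(mode,n,F=5.,dref=None,xref=0.):
    S=json.load(open('st.json')); s=sense(); f=grab_frame('wrist'); z=s['eef_pos'][2]-OFF
    tl=s['clock']; a_now=(s['eef_pos'][:2]-C)@Y/1e3; lat=(s['eef_pos'][:2]-C)@X
    st=np.array(S['st']); P=np.array(S['P'])
    path,_=lagpath(S['a'],S['pend'],S['c'],0)
    g=a_now-(path[-1] if len(path) else S['a'])
    path=S.get('pre',[])+list(path+g*np.linspace(0,1,len(path))) if len(path) else []
    fn=lambda q: prop(q,path,S['F'],DT)
    J=np.array([(fn(st+h)-fn(st-h))/2e-4 for h in np.eye(4)*1e-4]).T; st=fn(st)
    P=J@P@J.T+np.diag([1e-8,(.01)**2*len(path)*DT,0,0])
    d=(st[0]-a_now)*1e3
    for _ in range(3):
        sink=max(0,125+ax(d)-z); A,u,dn=measure(f,s,sink)
        if u is not None and dn is not None and abs(dn-u-90)<4: m=(u+dn)/2
        elif dn is not None and (u is None or abs(dn-A)>abs(u-A)): m=dn-45
        else: m=u+45
        d=m-A
    H=np.array([[1,0,0,0]]); K=P@H.T/(P[0,0]+.0007**2); inn=m/1e3-st[0]
    st=st+K[:,0]*inn; P=(np.eye(4)-K@H)@P
    print(f"t={tl:.2f} x={st[0]*1e3:.1f} v={st[1]*1e3:.0f} 1/m={st[2]:.2f} b={st[3]*1e3:.1f} inn={inn*1e3:.1f} d={d:.1f} a={a_now*1e3:.1f} lat={lat:.1f} sink={125+ax(d)-z:.1f} Fest={2.05+.25*(125+ax(d)-z):.1f} Fz={s['contact_force'][2]:.1f} u,dn={u},{dn} grip={s['grasp_force']:.0f} yaw={s['tcp_rot'][2]:.3f}")
    # picture takes .05 s: advance state
    c=S['c']+sum(S['pend']); Fa=2.05+.25*(125+ax(d)-z) if 125+ax(d)-z>0 else 0
    pre=[a_now+(c-a_now)*(1-np.exp(-t/TAU)) for t in np.arange(1,6)*DT]; a0=pre[-1]
    st0=prop(st,pre,Fa,DT)
    N=n if mode=='ref' else 14
    def sim(us):
        p,_=lagpath(a0,us,c); q=st0; o=[]
        for k in range(len(us)):
            q=prop(q,p[10*k:10*k+10],F,DT); o.append([q[0],q[1],q[0]-p[10*k+9]])
        return np.array(o)
    def cost(us):
        o=sim(us)
        if mode=='ref': return np.r_[(o[:,2]*1e3-np.array(dref[:n])),us*1e2*.5]
        return np.r_[(o[:,0]-xref)/.04,o[:,1]/.04,o[:,2]/.012,3*o[-1,:2]/.03,us/.03,np.diff(us)/.02]
    us=least_squares(cost,np.zeros(N),bounds=(-.045,.045)).x
    us=np.round(us[:n],3); o=sim(us)
    zc=S['z']; rows=[]; zf=s['eef_pos'][2]
    for k in range(n):
        dk=o[min(k,n-1),2]*1e3
        zt=125+ax(dk)-(F-2.05)/.25+OFF
        if k==0: zc=zf; 
        dz=np.clip(zt-zc,-9,9); zc+=np.round(dz*2)/2
        r=us[k]*1e3*Y+np.clip(-lat/n,-1,1)*X
        rows.append([round(r[0]/1e3,4),round(r[1]/1e3,4),round(np.round(dz*2)/2e3,4)])
    print('pred x,v,d:',(o*1e3).round(0).tolist())
    print([r+[0,0,0,-1] for r in rows])
    json.dump(dict(st=st.tolist(),P=P.tolist(),a=a0,pre=pre,c=c,z=zc,F=F,pend=us.tolist()),open('st.json','w'))
if __name__=='__main__':
    step(sys.argv[1],int(sys.argv[2]),float(sys.argv[3]),json.loads(sys.argv[4]) if len(sys.argv)>4 else None,float(sys.argv[5]) if len(sys.argv)>5 else 0.)
E
sed -i 's/\.12\b/.07/g' ctl.py
python3 - <<'E'
import json,numpy as np
json.dump(dict(st=[.0095,0,.4,0],P=np.diag([1e-6,1e-8,.007,4e-6]).tolist(),a=-.0458,c=-.0458,z=248.35,F=0,pend=[]),open('st.json','w'))
E
cp st.json st0.json; grep -n "05\b" ctl.py | head -3
```

```text
53:    print(f"t={tl:.2f} x={st[0]*1e3:.1f} v={st[1]*1e3:.0f} 1/m={st[2]:.2f} b={st[3]*1e3:.1f} inn={inn*1e3:.1f} d={d:.1f} a={a_now*1e3:.1f} lat={lat:.1f} sink={125+ax(d)-z:.1f} Fest={2.05+.25*(125+ax(d)-z):.1f} Fz={s['contact_force'][2]:.1f} u,dn={u},{dn} grip={s['grasp_force']:.0f} yaw={s['tcp_rot'][2]:.3f}")
54:    # picture takes .05 s: advance state
55:    c=S['c']+sum(S['pend']); Fa=2.05+.25*(125+ax(d)-z) if 125+ax(d)-z>0 else 0
```

{"name": "send_rows", "arguments": {
  "moves": [
    [[0.0002,0,-0.016,0,0,0,-1],[0,0,-0.016,0,0,0,-1],[0,0,0,0,0,0,-1],[0,0,0,0,0,0,-1]]
  ]
}}

```text
clock: 4.75
eef_pos: [563.2, 83.4, 218.1]
tcp_rot: [3.141, 0.001, 0.081]
contact_force: [0.0, -0.3, -2.3]
opening: 0.34
grasp_force: 60.8
```

```bash
python3 ctl.py ref 10 5 "[55,55,53,50,42,30,15,5,-5,-10]"; cp st0.json st.json; python3 - <<'E'
# dry-run of whole approach using the model, several masses
from ctl import *
for im in (.3,.4,.54):
    st=np.array([.0095,0,im,0]);F=5;c=a=-.0458;tr=[]
    for k,u in enumerate([0,0,.005,.01,.02,.03,.04,.045,.045,.04,.03,.01]):
        p,c=lagpath(a,[u],c);a=p[-1];st=prop(st,p,3 if k==0 else F,DT);tr.append((round(st[0]*1e3),round(st[1]*1e3),round((st[0]-a)*1e3)))
    print(im,tr)
E
```

```text
t=4.75 x=9.5 v=0 1/m=0.40 b=0.0 inn=0.1 d=56.3 a=-46.7 lat=-0.6 sink=-7.5 Fest=0.2 Fz=-2.3 u,dn=-18.40724283471127,54.556965529775425 grip=61 yaw=0.081
pred x,v,d: [[11.0, 23.0, 55.0], [14.0, 39.0, 55.0], [19.0, 50.0, 53.0], [24.0, 57.0, 49.0], [30.0, 60.0, 41.0], [36.0, 57.0, 29.0], [41.0, 50.0, 14.0], [46.0, 39.0, 4.0], [49.0, 28.0, -5.0], [51.0, 16.0, -10.0]]
[[np.float64(-0.0002), np.float64(0.003), np.float64(-0.009), 0, 0, 0, -1], [np.float64(-0.0003), np.float64(0.004), np.float64(-0.009), 0, 0, 0, -1], [np.float64(-0.0007), np.float64(0.009), np.float64(-0.001), 0, 0, 0, -1], [np.float64(-0.0007), np.float64(0.009), np.float64(0.0005), 0, 0, 0, -1], [np.float64(-0.0014), np.float64(0.0179), np.float64(0.001), 0, 0, 0, -1], [np.float64(-0.0015), np.float64(0.0189), np.float64(0.001), 0, 0, 0, -1], [np.float64(-0.0017), np.float64(0.0209), np.float64(0.001), 0, 0, 0, -1], [np.float64(-0.0008), np.float64(0.01), np.float64(0.0), 0, 0, 0, -1], [np.float64(-0.0011), np.float64(0.014), np.float64(-0.0), 0, 0, 0, -1], [np.float64(-0.0001), np.float64(0.002), np.float64(-0.0), 0, 0, 0, -1]]
0.3 [(10, 11, 56), (12, 27, 58), (15, 40, 58), (20, 49, 55), (25, 55, 45), (31, 54, 26), (36, 45, -4), (39, 27, -43), (41, -1, -86), (39, -36, -130), (33, -78, -171), (23, -121, -200)]
0.4 [(10, 14, 56), (13, 34, 59), (17, 49, 60), (23, 60, 58), (29, 65, 49), (35, 63, 30), (41, 51, 1), (45, 28, -37), (46, -6, -81), (43, -48, -126), (36, -97, -168), (23, -147, -199)]
0.54 [(11, 18, 56), (14, 42, 60), (19, 59, 62), (26, 71, 61), (33, 75, 53), (40, 71, 35), (47, 56, 7), (51, 28, -31), (52, -13, -75), (48, -62, -121), (38, -118, -165), (23, -174, -199)]
```

```bash
sed -i "s/print(\[r+/print([np.array(r).tolist()+/" ctl.py; python3 ctl.py ref 4 5 "[55,56,55,53]"
```

```text
t=4.80 x=9.5 v=0 1/m=0.40 b=0.0 inn=0.1 d=56.0 a=-46.5 lat=-0.2 sink=-8.0 Fest=0.0 Fz=-3.1 u,dn=-18.113197059551453,54.56252459325435 grip=61 yaw=0.082
pred x,v,d: [[11.0, 23.0, 55.0], [14.0, 39.0, 56.0], [19.0, 51.0, 55.0], [24.0, 59.0, 53.0]]
[[-0.0002, 0.003, -0.009, 0, 0, 0, -1], [-0.0001, 0.002, -0.009, 0, 0, 0, -1], [-0.0006, 0.008, -0.0015, 0, 0, 0, -1], [-0.0006, 0.008, 0.0, 0, 0, 0, -1]]
```

{"name": "send_rows", "arguments": {
  "moves": [
    [[-0.0002,0.003,-0.009,0,0,0,-1],[-0.0001,0.002,-0.009,0,0,0,-1],[-0.0006,0.008,-0.0015,0,0,0,-1],[-0.0006,0.008,0,0,0,0,-1]]
  ]
}}

```text
clock: 5.25
eef_pos: [562.7, 106.2, 198.9]
tcp_rot: [-3.141, -0.001, 0.083]
contact_force: [2.3, -1.1, 3.2]
opening: 0.347
grasp_force: 61.6
```

```bash
python3 ctl.py ref 4 5 "[48,37,25,13]"
```

```text
t=5.25 x=23.0 v=50 1/m=0.28 b=-0.8 inn=-4.7 d=46.7 a=-24.0 lat=0.7 sink=12.8 Fest=5.3 Fz=3.2 u,dn=3.6034865846331456,67.71173549643115 grip=62 yaw=0.083
pred x,v,d: [[31.0, 56.0, 48.0], [37.0, 57.0, 37.0], [42.0, 55.0, 25.0], [48.0, 49.0, 13.0]]
[[-0.0012, 0.0129, 0.001, 0, 0, 0, -1], [-0.0019, 0.0209, 0.001, 0, 0, 0, -1], [-0.0016, 0.0169, 0.001, 0, 0, 0, -1], [-0.0016, 0.0169, 0.0005, 0, 0, 0, -1]]
```

```bash
python3 - <<'E'
import json
t=open('ctl.py').read()
t=t.replace("TAU=.06","TAU=.04").replace("len(path)))) if len(path) else []","len(path))))")
open('ctl.py','w').write(t)
S=json.load(open('st.json'));S['pend']=[];S['st'][2]=.36;S['st'][3]=0;S['P'][2]=[0,0,.005,0];S['P'][3]=[0,0,0,4e-6]
for i in(0,1):S['P'][i][2]=S['P'][i][3]=0
S['P'][1][1]=4e-4; S['c']=-.0245; json.dump(S,open('st.json','w'))
E
python3 ctl.py ref 4 5 "[51,50,40,28]"
```

```text
t=5.30 x=24.5 v=54 1/m=0.36 b=0.0 inn=3.0 d=48.8 a=-22.8 lat=0.7 sink=12.4 Fest=5.1 Fz=1.8 u,dn=4.868031572959097,71.04671361710754 grip=62 yaw=0.083
pred x,v,d: [[33.0, 62.0, 51.0], [40.0, 65.0, 50.0], [46.0, 66.0, 40.0], [53.0, 61.0, 28.0]]
[[-0.0009, 0.009, 0.0005, 0, 0, 0, -1], [-0.0007, 0.007, -0.0, 0, 0, 0, -1], [-0.0018, 0.0199, 0.001, 0, 0, 0, -1], [-0.0017, 0.0179, 0.001, 0, 0, 0, -1]]
```

```bash
python3 - <<'E'
import json
S=json.load(open('st.json'));S['pend']=[.009,.008,.02,.022];S['st'][:2]=[.0258,.064];S['P'][1][1]=2e-4;S['P'][0][0]=1e-6
json.dump(S,open('st.json','w'))
E
sed -i 's/np.diag(\[1e-8,(.01)/np.diag([2e-7,(.02)/' ctl.py
```

{"name": "send_rows", "arguments": {
  "moves": [
    [[-0.0009,0.009,0.0005,0,0,0,-1],[-0.0007,0.008,0,0,0,0,-1],[-0.0018,0.02,0.001,0,0,0,-1],[-0.0019,0.022,0.001,0,0,0,-1]]
  ]
}}

```text
clock: 5.75
eef_pos: [556.8, 165.2, 201.6]
tcp_rot: [-3.142, -0.001, 0.082]
contact_force: [3.4, -0.3, 2.5]
opening: 0.344
grasp_force: 61.6
```

```bash
python3 ctl.py mpc 4 5
```

```text
t=5.75 x=60.6 v=68 1/m=0.36 b=0.3 inn=4.4 d=25.3 a=35.4 lat=-0.3 sink=12.0 Fest=5.1 Fz=2.5 u,dn=63.10180776523528,105.6626438121694 grip=62 yaw=0.082
pred x,v,d: [[70.0, 55.0, 3.0], [74.0, 37.0, -18.0], [77.0, 19.0, -23.0], [78.0, 5.0, -22.0]]
[[-0.0037, 0.0449, 0.001, 0, 0, 0, -1], [-0.0015, 0.0189, -0.0005, 0, 0, 0, -1], [-0.0002, 0.003, -0.0, 0, 0, 0, -1], [0.0002, -0.002, -0.0, 0, 0, 0, -1]]
```

```bash
python3 - <<'E'
import json
S=json.load(open('st.json'));S['pend']=[.04,.026,.006,0]
json.dump(S,open('st.json','w'))
E
```

{"name": "send_rows", "arguments": {
  "moves": [
    [[-0.0033,0.04,0.001,0,0,0,-1],[-0.0021,0.026,-0.0005,0,0,0,-1],[-0.0005,0.006,-0.0005,0,0,0,-1],[0,0,0,0,0,0,-1]]
  ]
}}

```text
clock: 6.2
eef_pos: [550.3, 237.6, 201.1]
tcp_rot: [3.142, 0.001, 0.085]
contact_force: [2.0, 0.8, 2.1]
opening: 0.341
grasp_force: 62.0
```

```bash
python3 ctl.py mpc 4 5
```

```text
t=6.20 x=85.3 v=18 1/m=0.31 b=1.0 inn=7.3 d=-22.6 a=108.0 lat=-0.8 sink=12.7 Fest=5.2 Fz=2.1 u,dn=40.429884184750364,82.04957052752619 grip=62 yaw=0.085
pred x,v,d: [[87.0, 3.0, -21.0], [87.0, -4.0, -20.0], [86.0, -9.0, -19.0], [85.0, -13.0, -18.0]]
[[0.0001, 0.001, 0.001, 0, 0, 0, -1], [0.0003, -0.001, -0.0, 0, 0, 0, -1], [0.0004, -0.002, 0.0, 0, 0, 0, -1], [0.0005, -0.003, 0.0, 0, 0, 0, -1]]
```

```bash
python3 - <<'E'
import json
S=json.load(open('st.json'));S['pend']=[.008,.002,-.002,-.004]
json.dump(S,open('st.json','w'))
E
```

{"name": "send_rows", "arguments": {
  "moves": [
    [[-0.0005,0.008,0.0005,0,0,0,-1],[0,0.002,0,0,0,0,-1],[0.0004,-0.002,0,0,0,0,-1],[0.0005,-0.004,0,0,0,0,-1]]
  ]
}}

```text
clock: 6.65
eef_pos: [550.5, 239.9, 201.5]
tcp_rot: [3.141, 0.002, 0.083]
contact_force: [-2.6, 0.5, 2.1]
opening: 0.343
grasp_force: 62.0
```

```bash
python3 ctl.py mpc 4 5
```

```text
t=6.65 x=76.0 v=-35 1/m=0.36 b=0.6 inn=-7.6 d=-34.4 a=110.3 lat=-0.4 sink=11.5 Fest=4.9 Fz=2.1 u,dn=30.876779139727617,84.39147716084149 grip=62 yaw=0.083
pred x,v,d: [[70.0, -39.0, -24.0], [67.0, -35.0, -13.0], [63.0, -30.0, -10.0], [61.0, -26.0, -10.0]]
[[0.002, -0.0229, 0.0005, 0, 0, 0, -1], [0.001, -0.011, 0.0005, 0, 0, 0, -1], [0.0004, -0.004, 0.0, 0, 0, 0, -1], [0.0003, -0.003, 0.0, 0, 0, 0, -1]]
```

{"name": "send_rows", "arguments": {
  "moves": [
    [[0.002,-0.023,0.0005,0,0,0,-1],[0.001,-0.011,0.0005,0,0,0,-1],[0.0004,-0.004,0,0,0,0,-1],[0.0003,-0.003,0,0,0,0,-1]]
  ]
}}

```text
clock: 7.1
eef_pos: [554.5, 198.9, 202.6]
tcp_rot: [3.142, 0.001, 0.082]
contact_force: [-2.9, 1.1, 2.3]
opening: 0.345
grasp_force: 61.9
```

```bash
python3 ctl.py mpc 4 5
```

```text
t=7.10 x=54.9 v=-35 1/m=0.37 b=0.1 inn=-6.0 d=-14.4 a=69.1 lat=0.2 sink=11.5 Fest=4.9 Fz=2.3 u,dn=11.288524066950558,98.15937591149974 grip=62 yaw=0.082
pred x,v,d: [[50.0, -30.0, -12.0], [47.0, -26.0, -9.0], [45.0, -22.0, -8.0], [43.0, -19.0, -7.0]]
[[0.0008, -0.01, -0.0, 0, 0, 0, -1], [0.0004, -0.005, -0.0, 0, 0, 0, -1], [0.0002, -0.003, -0.0, 0, 0, 0, -1], [0.0001, -0.002, -0.0, 0, 0, 0, -1]]
```

```bash
sed -i 's/2e-7,(.02)/2e-7,(.08)/' ctl.py; python3 - <<'E'
import json
S=json.load(open('st.json'));S['st'][1]=-.045;S['P'][1][1]+=2e-4;S['P'][2][2]+=.003
json.dump(S,open('st.json','w'))
E
```

{"name": "send_rows", "arguments": {
  "moves": [
    [[0.0008,-0.01,0,0,0,0,-1],[0.0004,-0.006,0,0,0,0,-1],[0.0002,-0.003,0,0,0,0,-1],[0.0001,-0.002,0,0,0,0,-1]]
  ]
}}

```text
clock: 7.55
eef_pos: [556.4, 178.1, 202.8]
tcp_rot: [3.142, 0.0, 0.083]
contact_force: [-2.2, -0.8, 2.2]
opening: 0.344
grasp_force: 61.9
```

```bash
python3 ctl.py mpc 4 5
```

```text
t=7.55 x=43.1 v=-18 1/m=0.38 b=0.3 inn=3.0 d=-5.1 a=48.3 lat=0.4 sink=11.6 Fest=5.0 Fz=2.2 u,dn=-0.25439512026085254,86.55554763186203 grip=62 yaw=0.083
pred x,v,d: [[41.0, -15.0, -8.0], [39.0, -14.0, -8.0], [38.0, -13.0, -7.0], [37.0, -12.0, -6.0]]
[[-0.0, -0.001, -0.0, 0, 0, 0, -1], [0.0001, -0.002, -0.0, 0, 0, 0, -1], [0.0001, -0.002, -0.0, 0, 0, 0, -1], [0.0001, -0.002, -0.0, 0, 0, 0, -1]]
```

{"name": "send_rows", "arguments": {
  "moves": [
    [[0,-0.001,0,0,0,0,-1],[0.0001,-0.002,0,0,0,0,-1],[0.0001,-0.002,0,0,0,0,-1],[0.0001,-0.002,0,0,0,0,-1]]
  ]
}}

```text
clock: 8.0
eef_pos: [556.9, 171.4, 202.8]
tcp_rot: [-3.142, -0.0, 0.083]
contact_force: [-3.1, -0.4, 3.6]
opening: 0.343
grasp_force: 61.9
```

```bash
python3 ctl.py mpc 5 5
```

```text
t=8.00 x=37.6 v=-10 1/m=0.38 b=0.3 inn=0.7 d=-3.9 a=41.5 lat=0.3 sink=11.6 Fest=4.9 Fz=3.6 u,dn=-5.828221755354633,80.99147332993246 grip=62 yaw=0.083
pred x,v,d: [[36.0, -9.0, -7.0], [35.0, -10.0, -8.0], [34.0, -10.0, -8.0], [33.0, -10.0, -7.0], [32.0, -10.0, -7.0]]
[[-0.0001, 0.001, -0.0005, 0, 0, 0, -1], [0.0, -0.001, 0.0, 0, 0, 0, -1], [0.0, -0.001, 0.0, 0, 0, 0, -1], [0.0001, -0.002, 0.0, 0, 0, 0, -1], [0.0, -0.001, 0.0, 0, 0, 0, -1]]
```

Steady and converging, so I'll carry on.

{"name": "send_rows", "arguments": {
  "moves": [
    [[-0.0001,0.001,-0.0005,0,0,0,-1],[0,-0.001,0,0,0,0,-1],[0,-0.001,0,0,0,0,-1],[0.0001,-0.002,0,0,0,0,-1],[0,-0.001,0,0,0,0,-1]]
  ]
}}

```text
clock: 8.55
eef_pos: [557.0, 167.3, 202.4]
tcp_rot: [-3.142, -0.001, 0.083]
contact_force: [-0.0, 0.7, 2.3]
opening: 0.345
grasp_force: 62.0
```

```bash
python3 ctl.py mpc 6 5.3
```

```text
t=8.55 x=31.6 v=-10 1/m=0.38 b=0.3 inn=-0.9 d=-5.9 a=37.4 lat=0.1 sink=12.0 Fest=5.0 Fz=2.3 u,dn=-11.867039118367245,74.99203158502002 grip=62 yaw=0.083
pred x,v,d: [[30.0, -10.0, -7.0], [29.0, -10.0, -6.0], [28.0, -10.0, -6.0], [27.0, -9.0, -6.0], [26.0, -9.0, -6.0], [25.0, -9.0, -5.0]]
[[0.0001, -0.002, -0.001, 0, 0, 0, -1], [0.0001, -0.002, -0.0, 0, 0, 0, -1], [0.0001, -0.001, -0.0, 0, 0, 0, -1], [0.0001, -0.001, -0.0, 0, 0, 0, -1], [0.0001, -0.001, -0.0, 0, 0, 0, -1], [0.0001, -0.001, -0.0, 0, 0, 0, -1]]
```

{"name": "send_rows", "arguments": {
  "moves": [
    [[0.0001,-0.002,-0.001,0,0,0,-1],[0.0001,-0.002,0,0,0,0,-1],[0.0001,-0.001,0,0,0,0,-1],[0.0001,-0.001,0,0,0,0,-1],[0.0001,-0.001,0,0,0,0,-1],[0.0001,-0.001,0,0,0,0,-1]]
  ]
}}

```text
clock: 9.2
eef_pos: [557.6, 159.4, 201.4]
tcp_rot: [-3.141, -0.001, 0.083]
contact_force: [0.8, 0.4, 3.1]
opening: 0.342
grasp_force: 62.0
```

```bash
python3 ctl.py mpc 7 5.5
```

```text
t=9.20 x=24.3 v=-9 1/m=0.38 b=0.3 inn=-1.3 d=-5.3 a=29.5 lat=0.0 sink=13.0 Fest=5.3 Fz=3.1 u,dn=-19.1807163025845,67.68228349428287 grip=62 yaw=0.083
pred x,v,d: [[23.0, -9.0, -5.0], [22.0, -9.0, -4.0], [21.0, -8.0, -4.0], [20.0, -7.0, -3.0], [20.0, -7.0, -3.0], [19.0, -6.0, -3.0], [18.0, -5.0, -2.0]]
[[0.0002, -0.003, -0.001, 0, 0, 0, -1], [0.0002, -0.002, 0.0, 0, 0, 0, -1], [0.0001, -0.001, 0.0, 0, 0, 0, -1], [0.0001, -0.001, 0.0, 0, 0, 0, -1], [0.0001, -0.001, 0.0, 0, 0, 0, -1], [0.0001, -0.001, 0.0, 0, 0, 0, -1], [0.0001, -0.001, 0.0, 0, 0, 0, -1]]
```

{"name": "send_rows", "arguments": {
  "moves": [
    [[0.0002,-0.003,-0.001,0,0,0,-1],[0.0002,-0.002,0,0,0,0,-1],[0.0001,-0.001,0,0,0,0,-1],[0.0001,-0.001,0,0,0,0,-1],[0.0001,-0.001,0,0,0,0,-1],[0.0001,-0.001,0,0,0,0,-1],[0.0001,-0.001,0,0,0,0,-1]]
  ]
}}

```text
clock: 9.95
eef_pos: [558.3, 149.4, 200.3]
tcp_rot: [-3.142, -0.0, 0.083]
contact_force: [2.9, 0.2, 2.8]
opening: 0.34
grasp_force: 62.0
```

```bash
python3 ctl.py mpc 7 5.7
```

```text
t=9.95 x=16.4 v=-7 1/m=0.38 b=0.3 inn=-2.4 d=-3.1 a=19.5 lat=-0.0 sink=14.1 Fest=5.6 Fz=2.8 u,dn=-26.996856370787967,59.791007274914634 grip=62 yaw=0.083
pred x,v,d: [[15.0, -7.0, -4.0], [15.0, -6.0, -3.0], [14.0, -6.0, -3.0], [14.0, -5.0, -2.0], [13.0, -5.0, -2.0], [13.0, -4.0, -1.0], [12.0, -3.0, -0.0]]
[[0.0002, -0.002, -0.0005, 0, 0, 0, -1], [0.0001, -0.001, -0.0, 0, 0, 0, -1], [0.0001, -0.001, -0.0, 0, 0, 0, -1], [0.0001, -0.001, -0.0, 0, 0, 0, -1], [0.0001, -0.001, -0.0, 0, 0, 0, -1], [0.0001, -0.001, -0.0, 0, 0, 0, -1], [0.0001, -0.001, -0.0, 0, 0, 0, -1]]
```

{"name": "send_rows", "arguments": {
  "moves": [
    [[0.0002,-0.002,-0.0005,0,0,0,-1],[0.0001,-0.001,0,0,0,0,-1],[0.0001,-0.001,0,0,0,0,-1],[0.0001,-0.001,0,0,0,0,-1],[0.0001,-0.001,0,0,0,0,-1],[0.0001,-0.001,0,0,0,0,-1],[0.0001,-0.001,0,0,0,0,-1]]
  ]
}}

```text
clock: 10.7
eef_pos: [559.0, 141.3, 199.8]
tcp_rot: [-3.142, 0.0, 0.083]
contact_force: [2.4, 0.2, 3.0]
opening: 0.341
grasp_force: 62.0
```

```bash
python3 ctl.py mpc 7 5.7
```

```text
t=10.70 x=9.0 v=-6 1/m=0.38 b=0.2 inn=-3.7 d=-2.4 a=11.4 lat=-0.1 sink=14.6 Fest=5.7 Fz=3.0 u,dn=-34.389917827630356,52.45095290294854 grip=62 yaw=0.083
pred x,v,d: [[8.0, -6.0, -3.0], [8.0, -5.0, -2.0], [7.0, -5.0, -2.0], [7.0, -4.0, -2.0], [6.0, -4.0, -2.0], [6.0, -4.0, -3.0], [6.0, -4.0, -3.0]]
[[0.0002, -0.002, 0.0, 0, 0, 0, -1], [0.0001, -0.001, 0.0, 0, 0, 0, -1], [0.0001, -0.001, 0.0, 0, 0, 0, -1], [0.0, 0.0, 0.0, 0, 0, 0, -1], [0.0, 0.0, 0.0, 0, 0, 0, -1], [0.0, 0.0, 0.0, 0, 0, 0, -1], [0.0, 0.0, -0.0, 0, 0, 0, -1]]
```

```bash
python3 - <<'E'
import json
S=json.load(open('st.json'));S['pend']=[-.003,-.003,-.002,-.001,-.001,-.001];S['st'][1]=-.01;S['P'][3][3]=4e-6
json.dump(S,open('st.json','w'))
E
```

{"name": "send_rows", "arguments": {
  "moves": [
    [[0.0002,-0.003,0,0,0,0,-1],[0.0002,-0.003,0,0,0,0,-1],[0.0001,-0.002,0,0,0,0,-1],[0.0001,-0.001,0,0,0,0,-1],[0.0001,-0.001,0,0,0,0,-1],[0.0001,-0.001,0,0,0,0,-1]]
  ]
}}

```text
clock: 11.35
eef_pos: [559.9, 130.4, 199.8]
tcp_rot: [-3.142, -0.0, 0.083]
contact_force: [4.1, 0.6, 2.5]
opening: 0.343
grasp_force: 62.0
```

```bash
python3 ctl.py mpc 7 5.7
```

```text
t=11.35 x=2.1 v=-3 1/m=0.38 b=0.2 inn=-4.3 d=1.7 a=0.4 lat=-0.1 sink=14.6 Fest=5.7 Fz=2.5 u,dn=-41.316431878930416,45.545692072385464 grip=62 yaw=0.083
pred x,v,d: [[2.0, -1.0, -0.0], [2.0, -1.0, -1.0], [2.0, -1.0, -1.0], [1.0, -1.0, -1.0], [1.0, -1.0, -1.0], [1.0, -1.0, -1.0], [1.0, -2.0, -1.0]]
[[-0.0001, 0.001, -0.0, 0, 0, 0, -1], [0.0, 0.0, -0.0, 0, 0, 0, -1], [0.0, 0.0, -0.0, 0, 0, 0, -1], [0.0, 0.0, -0.0, 0, 0, 0, -1], [0.0, 0.0, -0.0, 0, 0, 0, -1], [0.0, 0.0, -0.0, 0, 0, 0, -1], [0.0, 0.0, -0.0, 0, 0, 0, -1]]
```

```bash
python3 - <<'E'
import json
S=json.load(open('st.json'));S['pend']=[-.003,-.002,-.002,-.001,0];S['st'][1]=-.009;S['st'][3]=-.002;S['P'][3][3]=4e-6
json.dump(S,open('st.json','w'))
E
```

{"name": "send_rows", "arguments": {
  "moves": [
    [[0.0002,-0.003,0,0,0,0,-1],[0.0002,-0.002,0,0,0,0,-1],[0.0001,-0.002,0,0,0,0,-1],[0.0001,-0.001,0,0,0,0,-1],[0,0,0,0,0,0,-1]]
  ]
}}

```text
clock: 11.9
eef_pos: [560.5, 122.3, 199.8]
tcp_rot: [3.142, -0.0, 0.083]
contact_force: [4.3, 0.4, 3.7]
opening: 0.344
grasp_force: 62.1
```

```bash
python3 ctl.py mpc 6 5.7
```

```text
t=11.90 x=-1.9 v=-0 1/m=0.38 b=-2.0 inn=-2.3 d=5.8 a=-7.8 lat=-0.1 sink=14.5 Fest=5.7 Fz=3.7 u,dn=-45.341935095519375,41.49988305833881 grip=62 yaw=0.083
pred x,v,d: [[-2.0, 1.0, 3.0], [-2.0, 1.0, 1.0], [-2.0, 0.0, 1.0], [-2.0, -1.0, 1.0], [-2.0, -1.0, 1.0], [-2.0, -1.0, 1.0]]
[[-0.0002, 0.003, -0.0, 0, 0, 0, -1], [-0.0001, 0.001, -0.0, 0, 0, 0, -1], [0.0, 0.0, -0.0, 0, 0, 0, -1], [0.0, 0.0, -0.0, 0, 0, 0, -1], [0.0, 0.0, -0.0, 0, 0, 0, -1], [0.0, 0.0, -0.0, 0, 0, 0, -1]]
```

```bash
python3 - <<'E'
import json
S=json.load(open('st.json'));S['pend']=[.001,.001,0,0,0,0];S['st'][1]=-.003
json.dump(S,open('st.json','w'))
E
```

{"name": "send_rows", "arguments": {
  "moves": [
    [[-0.0001,0.001,0,0,0,0,-1],[-0.0001,0.001,0,0,0,0,-1],[0,0,0,0,0,0,-1],[0,0,0,0,0,0,-1],[0,0,0,0,0,0,-1],[0,0,0,0,0,0,-1]]
  ]
}}

```text
clock: 12.55
eef_pos: [560.2, 124.5, 199.8]
tcp_rot: [-3.142, -0.0, 0.083]
contact_force: [2.9, 0.1, 2.8]
opening: 0.342
grasp_force: 62.1
```

```bash
python3 ctl.py mpc 6 5.7
```

```text
t=12.55 x=0.2 v=4 1/m=0.38 b=-2.0 inn=2.0 d=5.8 a=-5.5 lat=-0.2 sink=14.6 Fest=5.7 Fz=2.8 u,dn=-43.198087326073335,43.67624219617875 grip=62 yaw=0.083
pred x,v,d: [[1.0, 4.0, 3.0], [1.0, 3.0, 0.0], [1.0, 1.0, -0.0], [1.0, -0.0, -0.0], [1.0, -1.0, -0.0], [1.0, -2.0, -0.0]]
[[-0.0003, 0.004, -0.0, 0, 0, 0, -1], [-0.0001, 0.002, 0.0, 0, 0, 0, -1], [0.0, 0.0, 0.0, 0, 0, 0, -1], [0.0, 0.0, 0.0, 0, 0, 0, -1], [0.0, 0.0, 0.0, 0, 0, 0, -1], [0.0, 0.0, 0.0, 0, 0, 0, -1]]
```

```bash
python3 - <<'E'
import json
S=json.load(open('st.json'));S['pend']=[.003,.002,.001,0,0,0];S['st'][3]=-.001
json.dump(S,open('st.json','w'))
E
```

{"name": "send_rows", "arguments": {
  "moves": [
    [[-0.0002,0.003,0,0,0,0,-1],[-0.0001,0.002,0,0,0,0,-1],[-0.0001,0.001,0,0,0,0,-1],[0,0,0,0,0,0,-1],[0,0,0,0,0,0,-1],[0,0,0,0,0,0,-1]]
  ]
}}

```text
clock: 13.2
eef_pos: [559.7, 130.4, 199.7]
tcp_rot: [3.142, 0.0, 0.083]
contact_force: [3.5, -0.4, 4.5]
opening: 0.34
grasp_force: 62.0
```

```bash
python3 ctl.py mpc 6 5.7
```

```text
t=13.20 x=3.0 v=3 1/m=0.38 b=-1.0 inn=0.5 d=2.6 a=0.4 lat=-0.3 sink=14.7 Fest=5.7 Fz=4.5 u,dn=-40.35829370160954,46.449742497230005 grip=62 yaw=0.083
pred x,v,d: [[3.0, 2.0, 0.0], [4.0, 1.0, -1.0], [4.0, -0.0, -1.0], [4.0, -1.0, -1.0], [3.0, -2.0, -1.0], [3.0, -2.0, -1.0]]
[[-0.0001, 0.002, 0.0, 0, 0, 0, -1], [-0.0, 0.001, 0.0, 0, 0, 0, -1], [0.0, 0.0, 0.0, 0, 0, 0, -1], [0.0, 0.0, 0.0, 0, 0, 0, -1], [0.0, 0.0, 0.0, 0, 0, 0, -1], [0.0, 0.0, 0.0, 0, 0, 0, -1]]
```

```bash
python3 - <<'E'
import json
S=json.load(open('st.json'));S['pend']=[.001,.001,0,0,0,0,0];
json.dump(S,open('st.json','w'))
E
```

{"name": "send_rows", "arguments": {
  "moves": [
    [[-0.0001,0.001,0,0,0,0,-1],[-0.0001,0.001,0,0,0,0,-1],[0,0,0,0,0,0,-1],[0,0,0,0,0,0,-1],[0,0,0,0,0,0,-1],[0,0,0,0,0,0,-1],[0,0,0,0,0,0,-1]]
  ]
}}

```text
clock: 13.95
eef_pos: [559.6, 132.4, 199.8]
tcp_rot: [-3.142, 0.0, 0.083]
contact_force: [2.5, 0.8, 2.6]
opening: 0.347
grasp_force: 62.0
```

```bash
python3 ctl.py mpc 6 5.7
```

```text
t=13.95 x=5.1 v=2 1/m=0.38 b=-1.0 inn=1.1 d=2.6 a=2.4 lat=-0.2 sink=14.6 Fest=5.7 Fz=2.6 u,dn=-38.33333859532607,48.48426538393366 grip=62 yaw=0.083
pred x,v,d: [[5.0, 2.0, 0.0], [5.0, 1.0, -1.0], [5.0, -0.0, -1.0], [5.0, -1.0, -1.0], [5.0, -2.0, -1.0], [5.0, -2.0, -2.0]]
[[-0.0001, 0.002, 0.0, 0, 0, 0, -1], [-0.0, 0.001, 0.0, 0, 0, 0, -1], [0.0, 0.0, 0.0, 0, 0, 0, -1], [0.0, 0.0, 0.0, 0, 0, 0, -1], [0.0, 0.0, 0.0, 0, 0, 0, -1], [0.0, 0.0, 0.0, 0, 0, 0, -1]]
```

```bash
python3 - <<'E'
import json
S=json.load(open('st.json'));S['pend']=[.001]+[0]*7;
json.dump(S,open('st.json','w'))
E
```

{"name": "send_rows", "arguments": {
  "moves": [
    [[-0.0001,0.001,0,0,0,0,-1],[0,0,0,0,0,0,-1],[0,0,0,0,0,0,-1],[0,0,0,0,0,0,-1],[0,0,0,0,0,0,-1],[0,0,0,0,0,0,-1],[0,0,0,0,0,0,-1],[0,0,0,0,0,0,-1]]
  ]
}}

```text
clock: 14.8
eef_pos: [559.5, 133.4, 199.8]
tcp_rot: [3.142, 0.0, 0.083]
contact_force: [2.2, 0.4, 3.4]
opening: 0.345
grasp_force: 62.0
```

```bash
python3 ctl.py mpc 6 5.7
```

```text
t=14.80 x=5.8 v=1 1/m=0.38 b=-1.0 inn=-0.6 d=2.3 a=3.5 lat=-0.2 sink=14.6 Fest=5.7 Fz=3.4 u,dn=-37.63295530565814,49.219932354606826 grip=62 yaw=0.083
pred x,v,d: [[6.0, 1.0, 0.0], [6.0, -0.0, -1.0], [6.0, -1.0, -2.0], [6.0, -2.0, -2.0], [6.0, -3.0, -2.0], [5.0, -3.0, -2.0]]
[[-0.0001, 0.002, 0.0, 0, 0, 0, -1], [-0.0, 0.001, 0.0, 0, 0, 0, -1], [0.0, 0.0, 0.0, 0, 0, 0, -1], [0.0, 0.0, 0.0, 0, 0, 0, -1], [0.0, 0.0, 0.0, 0, 0, 0, -1], [0.0, 0.0, 0.0, 0, 0, 0, -1]]
```

```bash
python3 - <<'E'
import json
S=json.load(open('st.json'));S['pend']=[0]*7;
json.dump(S,open('st.json','w'))
E
```

{"name": "send_rows", "arguments": {
  "moves": [
    [[0,0,0,0,0,0,-1],[0,0,0,0,0,0,-1],[0,0,0,0,0,0,-1],[0,0,0,0,0,0,-1],[0,0,0,0,0,0,-1],[0,0,0,0,0,0,-1],[0,0,0,0,0,0,-1]]
  ]
}}

```text
clock: 15.55
eef_pos: [559.5, 133.4, 199.8]
tcp_rot: [-3.142, -0.0, 0.083]
contact_force: [2.6, -0.1, 2.7]
opening: 0.339
grasp_force: 62.0
```

```bash
python3 ctl.py ref 6 5.3 "[-6,-18,-30,-43,-54,-56]"
```

```text
t=15.55 x=5.8 v=1 1/m=0.38 b=-1.0 inn=-1.3 d=2.3 a=3.5 lat=-0.2 sink=14.6 Fest=5.7 Fz=2.7 u,dn=-37.62896381897515,49.21925450282508 grip=62 yaw=0.083
pred x,v,d: [[6.0, -0.0, -6.0], [6.0, -6.0, -17.0], [5.0, -15.0, -29.0], [2.0, -26.0, -42.0], [-1.0, -40.0, -52.0], [-6.0, -52.0, -55.0]]
[[-0.0008, 0.01, 0.0015, 0, 0, 0, -1], [-0.001, 0.012, -0.0005, 0, 0, 0, -1], [-0.0008, 0.01, -0.0005, 0, 0, 0, -1], [-0.0009, 0.011, -0.001, 0, 0, 0, -1], [-0.0005, 0.006, -0.001, 0, 0, 0, -1], [0.0005, -0.006, -0.0005, 0, 0, 0, -1]]
```

```bash
python3 - <<'E'
import json
S=json.load(open('st.json'));S['pend'][5]=-.004
json.dump(S,open('st.json','w'))
E
```

{"name": "send_rows", "arguments": {
  "moves": [
    [[-0.0008,0.01,0.0015,0,0,0,-1],[-0.001,0.012,-0.0005,0,0,0,-1],[-0.0008,0.01,-0.0005,0,0,0,-1],[-0.0009,0.011,-0.001,0,0,0,-1],[-0.0005,0.006,-0.001,0,0,0,-1],[0.0003,-0.004,-0.0005,0,0,0,-1]]
  ]
}}

```text
clock: 16.2
eef_pos: [555.4, 179.8, 197.5]
tcp_rot: [-3.141, 0.001, 0.084]
contact_force: [1.6, 0.3, 3.8]
opening: 0.346
grasp_force: 62.1
```

```bash
python3 ctl.py ref 3 5.3 "[-58,-58,-58]"
```

```text
t=16.20 x=2.6 v=-41 1/m=0.37 b=-1.0 inn=8.0 d=-47.4 a=50.0 lat=-0.5 sink=14.2 Fest=5.6 Fz=3.8 u,dn=-42.388344469426414,24.296019976081112 grip=62 yaw=0.084
pred x,v,d: [[-5.0, -57.0, -58.0], [-11.0, -67.0, -58.0], [-18.0, -74.0, -59.0]]
[[-0.0003, 0.005, -0.0, 0, 0, 0, -1], [0.001, -0.01, -0.0, 0, 0, 0, -1], [0.0007, -0.006, -0.0, 0, 0, 0, -1]]
```

{"name": "send_rows", "arguments": {
  "moves": [
    [[-0.0005,0.007,0,0,0,0,-1],[0.0005,-0.006,0,0,0,0,-1],[0.0005,-0.006,0,0,0,0,-1],[0,-0.003,0.012,0,0,0,-1],[0,0,0.025,0,0,0,-1],[0,0,0.025,0,0,0,-1],[0,0,0.015,0,0,0,-1],[0,0,0,0,0,0,-1],[0,0,0,0,0,0,-1],[0,0,0,0,0,0,-1]]
  ]
}}

```text
clock: 17.25
eef_pos: [555.5, 170.0, 273.5]
tcp_rot: [3.141, 0.002, 0.083]
contact_force: [0.7, 0.5, -2.1]
opening: 0.348
grasp_force: 61.4
```

{"name": "send_rows", "arguments": {
  "moves": [
    [[0,0,0,0,0,0,-1],[0,0,0,0,0,0,-1],[0,0,0,0,0,0,-1],[0,0,0,0,0,0,-1],[0,0,0,0,0,0,-1],[0,0,0,0,0,0,-1],[0,0,0,0,0,0,-1],[0,0,0,0,0,0,-1],[0,0,0,0,0,0,-1],[0,0,0,0,0,0,-1]]
  ]
}}

```text
clock: 18.25
eef_pos: [556.3, 170.4, 274.8]
tcp_rot: [-3.142, -0.0, 0.083]
contact_force: [-1.0, 0.2, -2.5]
opening: 0.346
grasp_force: 61.4
```

```bash
python3 - <<'E'
from ctl import *
for i in range(3):
    s=sense();f=grab_frame('wrist');print(s['clock'],measure(f,s,0),s['eef_pos'],s['contact_force'],s['grasp_force'])
cv2.imwrite('pics/wend.png',f['img'][:,:,::-1])
E
```

```text
18.25 (np.float64(40.59572710259938), np.float64(-83.47710551158404), np.float64(3.5748244987347135)) [556.31064334 170.42844295 274.80207321] [-0.98785702  0.20867488 -2.53706434] 61.35142207145691
18.3 (np.float64(40.60108031805799), np.float64(-83.47448290411188), np.float64(3.568460901344281)) [556.3115249  170.43388749 274.78600514] [ 0.04579053  0.1761441  -2.71841819] 61.35199427604675
18.35 (np.float64(40.61043098608376), np.float64(-83.46926763614294), np.float64(3.5731787983548884)) [556.30497661 170.44272733 274.79959202] [ 0.13027584 -0.15558084 -2.85496475] 61.35087847709656
```

View pics/wend.png

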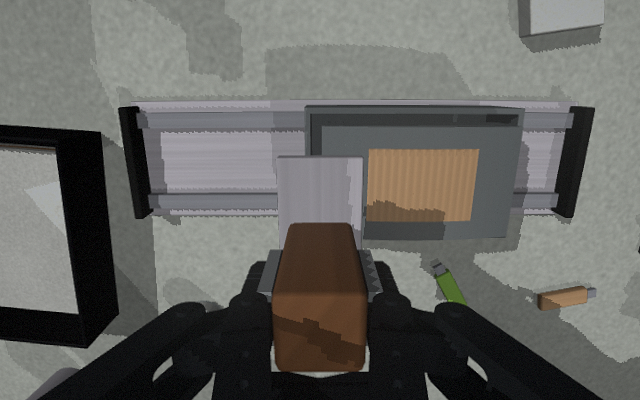

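The last wrist view shows the roller still upright in the gripper, with its handle at (320,295). The box, with its trim at about (423,185), rests at -40 mm, clear of both end stops, and the lid is up. I'm handing in now.

```bash
python3 -c "
from rig import sign_off
print(sign_off())"
```

```text
the job is handed in; nothing more can be done
None
```

The job is handed in, with no verdict shown: the trim was rolled from the near strip over the crown to the far strip at an estimated 5 to 6 N. By my camera tracking, the roller held the crown for about 8.5 s, and the box now rests 40 mm off mid-travel with the roller gripped well above the lid.

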